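# Snap the jumbo marker into its spring clips and press its cap home

## Task

Put the big black marker away in its holder: lift it from the wooden rest and snap it sideways, from above, fully home into both orange spring clips, its red cap towards the metal end plate. Then slide it along in the clips against the end plate until the loose cap is pushed fully shut, and let go. Be gentle: press the marker down with no more than about 20 newtons and the cap against the end plate with no more than about 15, and leave the other things on the bench where they are.

Things in the scene. Friction and masses are not known exactly. Their poses are not given: they have to be found in the camera images.
- marker_mid (a point): Grip centre of the jumbo marker, on its axis: a smooth black cylinder 26 mm in diameter, about 70 to 110 g. Axis = the point's y axis, +y towards the red cap; rolled any way about it. The black barrel runs from y = -90 mm (grey band) to y = +66 mm. It starts lying level in the rest, axis 40 mm above the bench, y = -30 to +30 mm free for fingers
- cap (a joint): Gap by which the red cap stands off the barrel, in m: 0 = shut, 0.010 = furthest. It starts 4.5 to 7 mm open, showing a white neck. The cap (26 mm in diameter, 42 mm long) slides along the marker's axis with about 2 N of friction and stays where it is left
- clip_mid (a point): Mid-point between the holder's two orange C-shaped spring clips, on the axis a seated marker takes, 46 mm above the bench (z up). The clips' axis is the point's y axis, +y towards the end plate. Between the clips (y = -44 to +44 mm) fingers have free room down to 12 mm above the bench. A marker with its mid here has its cap still short of the end plate
- holder: The fixed holder: wooden base board 64 mm wide (x), from y = -71 to +174 mm, 12 mm thick, carrying the clips and the end plate. Origin on the bench below the mid-point of the clips, axes as clip_mid
- rest: The fixed wooden rest: board 60 x 130 mm, 10 mm thick, with two V cradles 12 mm long at y = -45 and +45 mm, rising to 41 mm. Origin on the bench below its middle, y along the cradled marker
- marker: The whole marker with its cap; same origin and axes as marker_mid
- tape_roll: Bystander: yellow tape roll, 66 mm across, 22 mm high, origin under its centre
- scissors: Bystander: scissors lying flat, 145 x 55 mm, about 10 mm high, origin under the middle
- frosted_cup: Bystander: whitish cup, 80 mm across, 95 mm high, origin under its centre
- clear_cup: Bystander: clear cup, 72 mm across, 75 mm high, origin under its centre
- glue_bottle: Bystander: white bottle with red cap, 60 mm across, 170 mm high, origin under its centre
- pin_tin: Bystander: green tin of white pins, 90 x 130 x 30 mm, origin under its centre
- cap_tip (a point): Centre of the cap's free end face; lies at y = +108 mm plus the cap gap in the marker_mid frame
- plate_side (a point): A point of the holder on the clips' axis at y = +117 mm from clip_mid: the nearest place for the face of the aluminium end plate. The plate, 50 mm wide and rising to 23 mm above the axis, is clamped with its face 0 to 20 mm beyond this point; how far differs and is not measured: find it by feel. It stands firm
- clip_near (a point): Middle of the clip at y = -50 mm from clip_mid, on the same axis. Each clip is 12 mm long, opens upwards, has sprung jaws with funnel lips 18 mm apart that rise 18 mm above this point. A marker pressed down meets the lips with its axis about 20 mm above this point, needs about 8 to 13 N over both clips to pass, then drops onto rigid posts whose tops are 13 mm below this point
- clip_far (a point): Middle of the other clip, at y = +50 mm from clip_mid, like the first. Snapped in, the marker can be slid along y against 1 to 6 N of friction
- posts: The holder's two fixed grey posts, one under each clip, on whose tops (13 mm below the clips' axis) a seated marker lies; origin as holder. The clips hold a seated marker down on them with a few N
- end_stop: The end stop of the holder: a fixed steel rail on the base, origin on the bench below plate_side, with the aluminium end plate clamped on it
There are look-alikes about, which are no part of the job. Of the things shaped like the marker, the black one is meant.

How it is judged:
On the way, in this order (a step that is already met when the one before it is completed fails the run):
1. the marker is lifted clear of the rest, its cap still open (height (world z) of marker_mid above 0.075 m and value of joint cap above 0.003 m), for 0.1 s.
2. the marker is snapped fully into both clips, cap towards the end plate and still open (x of marker_mid in the frame of clip_mid between -0.003 and 0.003 m and z of marker_mid in the frame of clip_mid below 0.003 m and angle between the y axis of marker_mid and the y axis of clip_mid, either way round below 0.06 rad and distance between cap_tip and plate_side below 0.05 m and value of joint cap above 0.003 m), for 0.2 s.
3. the cap is pushed shut against the end plate (value of joint cap below 0.0015 m), for 0.2 s.
At the end, for the whole second after the job is handed in: The marker lies at rest in both clips: its axis within 3 mm of the clips' axis sideways and not more than 3 mm too high, in line within 0.06 rad, slid 7 to 31 mm from the middle towards the end plate, the cap gap under 1.5 mm (x of marker_mid in the frame of clip_mid between -0.003 and 0.003 m and z of marker_mid in the frame of clip_mid below 0.003 m and angle between the y axis of marker_mid and the y axis of clip_mid, either way round below 0.06 rad and y of marker_mid in the frame of clip_mid between 0.007 and 0.031 m and value of joint cap below 0.0015 m and linear speed of marker below 0.01 m/s); the robot touches nothing.
It fails at once if the marker is pressed down on the posts under the clips with more than 25 N, or its cap against the end plate with more than 16 N (contact force between marker and posts above 25 N or contact force between marker and end_stop above 16 N).
It fails at once if a bystander is moved by more than 20 mm (distance of any of tape_roll, scissors, frosted_cup, clear_cup, glue_bottle, pin_tin from where it was at the start of the episode above 0.02 m).
It also fails if it takes over 64 s, if anything falls off the work surface, if the arm or the gripper's body presses on something with over 40 N, if the wrist force passes 120 N, or if a joint passes its speed limit or range.

## Robot

A 7-joint arm with a two-finger parallel gripper is mounted at the origin on the work surface. World frame = base frame: x ahead of the robot, y to its left, z up, the work surface at z = 0. Lengths are in m, angles in rad, forces in N, time in s.
With the tool pointing down it reaches from about 0.425 to 0.875 m from the base axis. Payload 4.7 kg.
Tool frame: the origin (TCP) lies midway between the tips of the shut fingers; the grasp point (between the pads) lies 19 mm behind it (manip.grasp_offset is the distance from the TCP to the grasp point, in m); z points along the fingers, y is the direction in which the jaws open and shut (so a half turn about z gives the same grasp; the last joint's range is limited). The gripper opens to 87 mm and grips with 3 to 60 N. Pads are 19 mm wide; open, the fingers measure 117 mm over their backs; the gripper's body (75 mm by 190 mm) begins 51 mm behind the grasp point.
Start: joints at [-1.135, 0.321, -0.07, 1.45, 0.023, 1.371, -0.057], TCP at [0.266, 0.593, 0.223] pointing down, gripper open.
Joint ranges: [-2.86, 2.86], [-0.3, 2.09], [-1.38, 1.24], [0.06, 2.45], [-1.56, 4.7], [0.09, 2.05], [-2.69, 2.69]. Speed limits (rad/s): [2.57, 2.57, 3.14, 3.14, 3.14, 3.14, 3.14].

## Interface

Orientations are given as a unit quaternion [w, x, y, z].
In Python, from workcell import manip gives the robot as it stands. Calls block until the motion is done:
- manip.move_pose(position, orientation): joint-space move of the TCP to a pose.
- manip.servo_line(position, rotation=None, vel=0.15, stop_force=None): straight line of the TCP; rotation=None keeps the orientation; vel is the mean speed in m/s. With stop_force (N) it stops when the force on the tool has changed by that much, and returns True; else False.
- manip.goto_joints(angles): joint-space move.
- manip.gripper_open() and manip.grab(f_grip=None): open the fingers fully, or close them until they stop; f_grip is the grip in N (None keeps the last).
- manip.pause(seconds).
- manip.solve_ik(position, orientation): joint angles nearest the present ones, or None.
- manip.snapshot(name): name is "scene" or "top" or "wrist"; returns the picture (384x512x3 uint8, red, green, blue); there is no depth.
- manip.get_calibration(name): a dict with "intrinsics" (3x3 intrinsics, pixels), "T" (4x4, takes a point from camera to world coordinates); the wrist camera has in their place "mount" (4x4, takes a point from camera to tool coordinates, whose origin is the TCP and whose axes are the flange's). Camera axes: x right, y down, z forward; pixel columns grow to the right and rows downward; lengths in m; the calibration is good to about 2 mm. A picture is of the moment at which its call begins: read the wrist's pose just before it. get_calibration takes no time and is no camera call.
A pose or a line that the arm cannot do raises manip.IKError and nothing moves.
- manip.hand_in(): hands the job in, once; it reports no verdict.
Readings, each from a call of its own:
- manip.get_time(): time.
- manip.get_q(): joint angles.
- manip.get_joint_vel(): joint speeds.
- manip.get_tau(): joint torques, N m.
- manip.get_ee_pos(): TCP position.
- manip.get_eef_rot(): TCP orientation.
- manip.get_wrist_force(): force on the tool from outside, world axes, zero at the start.
- manip.get_moment(): the same for the moment, N m.
- manip.get_width(): opening from 0.0 (shut) to 1.0 (fully open).
Only numpy, scipy, OpenCV 4.12 (cv2) and the standard library are available. Lean on these libraries where they do the work, as an engineer would, in place of code of your own. Each camera call takes 0.05 s, during which the arm holds its last target.

## Working session

There is one attempt and no reset: what is moved stays moved. The work goes in short steps, each a Python script; the robot and the scene stay as the last script left them, time stands still between calls to the robot, and variables do not carry over. Pictures are saved under pics/ and viewed, and the job is handed in when it is done.

```bash
mkdir -p pics; ls; python3 - <<'E'
from workcell import manip
import cv2
for n in ["scene","top","wrist"]:
    im=manip.snapshot(n); cv2.imwrite(f"pics/{n}0.png",im[:,:,::-1])
    c=manip.get_calibration(n); print(n,c)
print(manip.get_time(),manip.get_ee_pos(),manip.get_eef_rot(),manip.grasp_offset)
E
```

```text
pics
scene {'intrinsics': array([[466.51652711,   0.        , 259.26762647],
       [  0.        , 466.51652711, 194.35690232],
       [  0.        ,   0.        ,   1.        ]]), 'T': array([[-0.57433924,  0.51288797, -0.63802851,  1.2380247 ],
       [ 0.81858261,  0.35264033, -0.45339531,  0.60353118],
       [-0.00754642, -0.78268176, -0.62237635,  0.84038323],
       [ 0.        ,  0.        ,  0.        ,  1.        ]])}
top {'intrinsics': array([[473.7323796 ,   0.        , 256.01060327],
       [  0.        , 473.7323796 , 189.89145648],
       [  0.        ,   0.        ,   1.        ]]), 'T': array([[-0.01794069, -0.98351957,  0.1799094 ,  0.25239977],
       [-0.99981121,  0.01899013,  0.00411239,  0.03214452],
       [-0.00746112, -0.17980166, -0.98367459,  1.36184745],
       [ 0.        ,  0.        ,  0.        ,  1.        ]])}
wrist {'intrinsics': array([[324.95050522,   0.        , 253.09418465],
       [  0.        , 324.95050522, 192.91092606],
       [  0.        ,   0.        ,   1.        ]]), 'mount': array([[-7.91488383e-04, -9.67784749e-01, -2.51777784e-01,
         6.72770752e-02],
       [ 9.99999677e-01, -7.29980686e-04, -3.37694419e-04,
         2.28235669e-04],
       [ 1.43022590e-04, -2.51777969e-01,  9.67785014e-01,
        -1.62280375e-01],
       [ 0.00000000e+00,  0.00000000e+00,  0.00000000e+00,
         1.00000000e+00]])}
0.15 [0.26598585 0.59263465 0.22172981] [-1.00697431e-04  2.09316999e-01  9.77847577e-01 -7.07497541e-04] 0.0187
```

View pics/scene0.png

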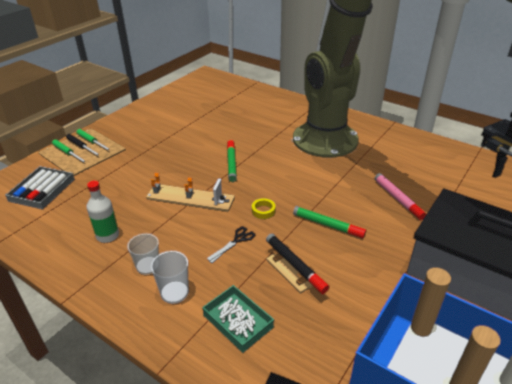

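View pics/top0.png

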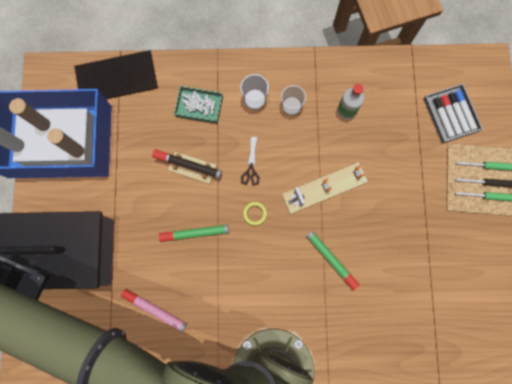

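View pics/wrist0.png

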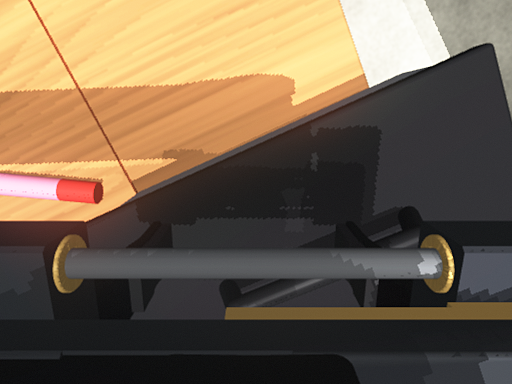

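The scene and top views show the black marker in its rest at about (187,165) in the top view, with the red cap to the left. The holder is at about (325,188) with its end plate at the left end. I'll get coarse positions from the top view first, then take close-ups with the wrist camera.

```bash
cat > h.py <<'E'
import numpy as np, cv2
from scipy.spatial.transform import Rotation as R
from workcell import manip
def q2m(q): return R.from_quat([q[1],q[2],q[3],q[0]]).as_matrix()
def m2q(m): q=R.from_matrix(m).as_quat(); return np.array([q[3],q[0],q[1],q[2]])
def T_of(n,p=None,q=None):
    c=manip.get_calibration(n)
    if n!="wrist": return c["T"],c["intrinsics"]
    T=np.eye(4);T[:3,:3]=q2m(q);T[:3,3]=p
    return T@c["mount"],c["intrinsics"]
def ray(px,z,TK):
    T,K=TK
    px=np.atleast_2d(px).astype(float)
    d=np.c_[px,np.ones(len(px))]@np.linalg.inv(K).T@T[:3,:3].T
    o=T[:3,3]; return o+d*((z-o[2])/d[:,2])[:,None]
def proj(P,TK):
    T,K=TK; P=np.atleast_2d(P); c=(P-T[:3,3])@T[:3,:3]; u=c@K.T; return u[:,:2]/u[:,2:]
def down(yaw): # tool y axis at angle yaw in world; z down
    y=np.array([np.cos(yaw),np.sin(yaw),0]); z=np.array([0,0,-1.]); x=np.cross(y,z)
    return m2q(np.c_[x,y,z])
def shot(n,f):
    p=manip.get_ee_pos();q=manip.get_eef_rot();im=manip.snapshot(n)
    cv2.imwrite(f"pics/{f}.png",im[:,:,::-1]); np.savez(f"pics/{f}.npz",im=im,p=p,q=q)
    return im,T_of(n,p,q)
def load(n,f):
    d=np.load(f"pics/{f}.npz"); return d["im"],T_of(n,d["p"],d["q"])
E
python3 - <<'E'
from h import *
TK=T_of("top")
for nm,px,z in [("cap end",(153,154),.04),("tail",(220,176),.04),("clipA",(326,187),.05),("clipB",(358,173),.05),("plate",(298,197),.05),("glue",(348,110),0),("tape",(255,213),0),("scis",(251,165),0),("green",(330,255),.01),("boxedge",(110,180),.1)]:
    print(nm,ray(px,z,TK)[0].round(3))
im=cv2.imread("pics/top0.png"); cv2.imwrite("pics/topc.png",cv2.resize(im[120:240,140:390],None,fx=3.2,fy=3.2,interpolation=cv2.INTER_CUBIC))
E
```

```text
cap end [0.605 0.333 0.04 ]
tail [0.536 0.14  0.04 ]
clipA [ 0.497 -0.16   0.05 ]
clipB [ 0.535 -0.252  0.05 ]
plate [ 0.47 -0.08  0.05]
glue [ 0.741 -0.243  0.   ]
tape [0.433 0.042 0.   ]
scis [0.576 0.051 0.   ]
green [ 0.309 -0.168  0.01 ]
boxedge [0.518 0.435 0.1  ]
```

View pics/topc.png

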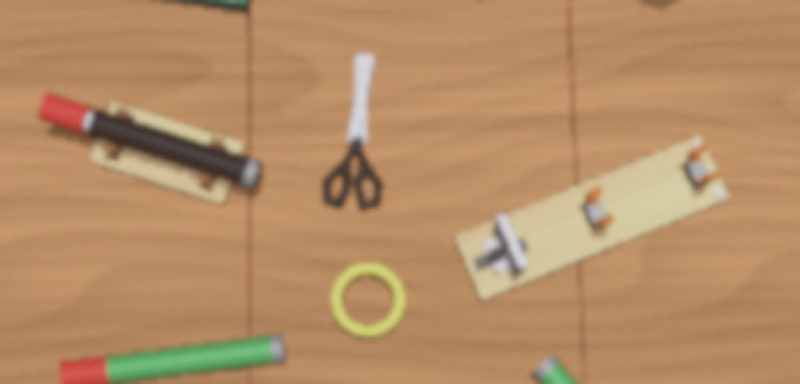

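The top view gives the marker axis as about 70° with its mid near (0.567,0.226). The clip axis is about 112° with clip_mid near (0.516,-0.206). Next I'll lift the arm and look at both with the wrist camera.

```bash
python3 - <<'E'
from h import *
p=manip.get_ee_pos(); manip.servo_line([p[0],p[1],.36],vel=.3)
y=np.radians(-19.7)
for k in (y,y+np.pi):
    print(manip.solve_ik([.567,.226,.2],down(k)))
for k in (np.radians(22.4),np.radians(202.4)):
    print(manip.solve_ik([.516,-.206,.2],down(k)))
manip.move_pose([.567,.226,.36],down(y)) if False else None
print(manip.get_time())
E
```

```text
[-0.71835469  0.25273168  0.35264727  1.59960719 -0.08962051  1.30522922
 -0.6962924 ]
[-0.52508446  0.24629977  0.12156429  1.59221312 -0.03064782  1.30494466
  2.39866288]
[-0.51779299  0.18334549  0.95584277  1.74859949 -0.15563102  1.28967904
  0.86451737]
[-0.60451989  0.20904582  1.06606341  1.75045029 -0.18999233  1.29372672
 -2.24591015]
0.7583
```

```bash
python3 - <<'E'
from h import *
manip.move_pose([.516,-.206,.20],down(np.radians(22.4))); manip.pause(.2)
shot("wrist","w_hold"); t=manip.get_time()
manip.move_pose([.567,.226,.20],down(np.radians(-19.7))); manip.pause(.2)
shot("wrist","w_mark"); print(t,manip.get_time(),manip.get_wrist_force())
E
```

```text
4.0 5.85 [-0.17549106 -0.22873431 -0.12433055]
```

View pics/w_hold.png

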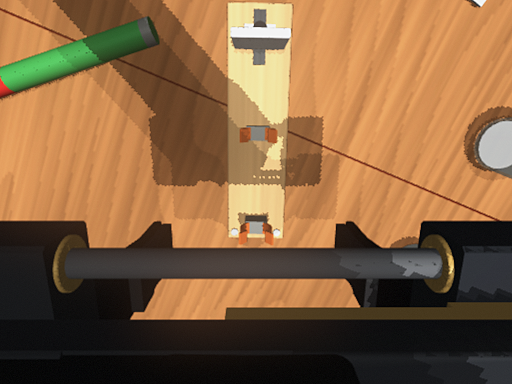

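View pics/w_mark.png

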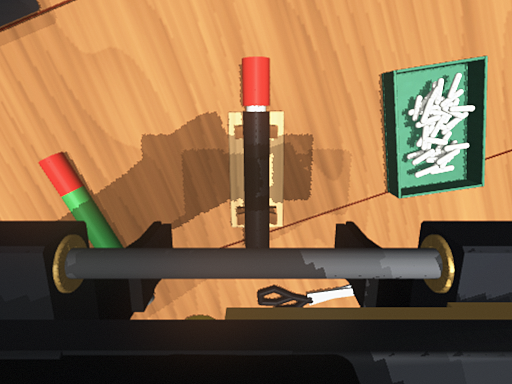

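The holder view shows the clips at about (259,133) and (257,228), with the plate at (261,38). In the marker view the cap is at (256,80), the neck at (257,108), and the barrel runs down to (257,245). I'll measure these with colour masks.

```bash
cat > meas.py <<'E'
from h import *
im,TK=load("wrist","w_mark")
hsv=cv2.cvtColor(im,cv2.COLOR_RGB2HSV)
red=((hsv[...,0]<6)|(hsv[...,0]>174))&(hsv[...,1]>150)&(hsv[...,2]>110)
rows=[]
for r in range(60,240):
    s=slice(225,290)
    if r<104: m=red[r,s]
    elif r<112: m=(hsv[r,s,1]<60)&(hsv[r,s,2]>150)
    else: m=hsv[r,s,2]<70
    c=np.where(m)[0]
    if len(c)>5:
        rows.append((r,c.min()+225,c.max()+226,len(c)))
rows=np.array(rows); print(rows[::12])
def fit(rows,z):
    P=ray(np.c_[(rows[:,1]+rows[:,2])/2,rows[:,0]+.5],z,TK)[:,:2]
    m=np.median(P,0)
    l=cv2.fitLine(P.astype(np.float32),cv2.DIST_HUBER,0,1e-4,1e-4).ravel()
    return l
ok=(rows[:,2]-rows[:,1]>20)&(rows[:,2]-rows[:,1]<32)
l=fit(rows[ok],.04); d=l[:2]*np.sign(l[1]); o=l[2:]
print("all",np.degrees(np.arctan2(d[1],d[0])),o)
for lo,hi in((60,104),(112,240)):
    k=ok&(rows[:,0]>=lo)&(rows[:,0]<hi); ll=fit(rows[k],.04); print(lo,np.degrees(np.arctan2(ll[1],ll[0]))%180,(ll[2:]-o)@[-d[1],d[0]])
# transitions along column 252..262
col=im[:,250:264].mean(1); 
for r in list(range(52,62))+list(range(100,116)): print(r,col[r].astype(int),ray((257,r+.5),.053,TK)[0,:2].round(4))
E
python3 meas.py
```

```text
[[ 60 242 269  27]
 [ 72 242 269  27]
 [ 84 243 269  26]
 [ 96 243 269  26]
 [110 247 266  19]
 [140 244 269  15]
 [152 244 269  25]
 [164 244 269  25]
 [176 244 269  25]
 [188 245 269  24]
 [200 245 269  24]
 [212 245 270  25]
 [224 245 269  24]
 [236 245 269  24]]
all 70.781006 [0.57546735 0.23302974]
60 71.2568 8.907169e-05
112 70.70299 -2.2569206e-05
52 [234 166 101] [0.6114 0.3327]
53 [234 166 101] [0.6111 0.332 ]
54 [233 166 101] [0.6108 0.3312]
55 [232 173 104] [0.6105 0.3304]
56 [240 137  90] [0.6103 0.3296]
57 [247  90  73] [0.61   0.3289]
58 [248  84  71] [0.6097 0.3281]
59 [248  87  73] [0.6094 0.3273]
60 [247  87  72] [0.6091 0.3265]
61 [248  86  72] [0.6089 0.3257]
100 [247  87  74] [0.5976 0.2943]
101 [247  87  73] [0.5973 0.2934]
102 [247  87  73] [0.597  0.2926]
103 [247  83  69] [0.5967 0.2918]
104 [248  70  56] [0.5964 0.2909]
105 [239 158 148] [0.5961 0.2901]
106 [242 246 243] [0.5958 0.2893]
107 [250 253 253] [0.5955 0.2884]
108 [250 250 249] [0.5952 0.2876]
109 [252 252 251] [0.5949 0.2867]
110 [254 254 254] [0.5946 0.2859]
111 [207 203 198] [0.5943 0.2851]
112 [69 40 30] [0.594  0.2842]
113 [85 60 51] [0.5937 0.2834]
114 [89 65 56] [0.5934 0.2825]
115 [88 64 55] [0.5931 0.2817]
```

```bash
python3 - <<'E'
import cv2
a=cv2.imread("pics/w_hold.png"); b=cv2.imread("pics/w_mark.png")
cv2.imwrite("pics/ch.png",cv2.resize(a[0:250,215:305],None,fx=4,fy=2.4,interpolation=0)); 
cv2.imwrite("pics/ch.png",cv2.hconcat([cv2.resize(a[115:245,215:305],None,fx=4.5,fy=4.5,interpolation=0),cv2.resize(a[0:130,215:295],None,fx=4.5,fy=4.5,interpolation=0)]))
cv2.imwrite("pics/cm.png",cv2.resize(b[45:245,205:305],None,fx=3,fy=3,interpolation=0))
E
```

```text
(no output)
```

View pics/ch.png

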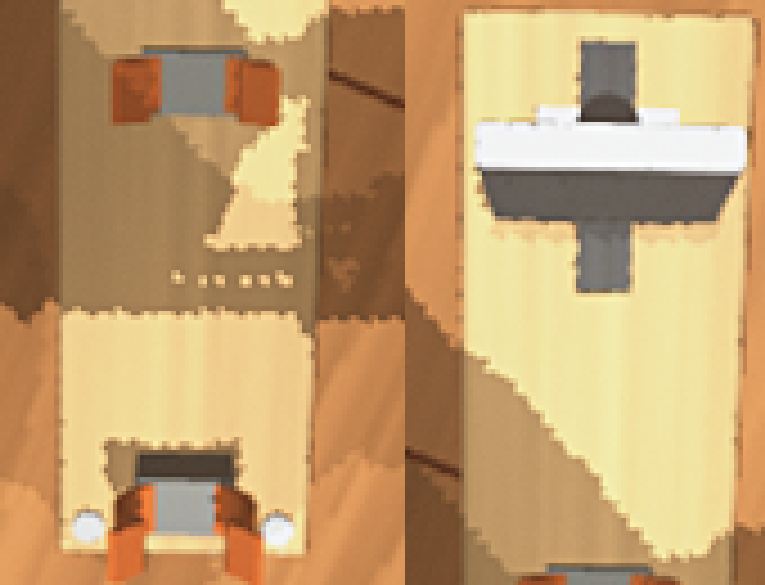

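View pics/cm.png

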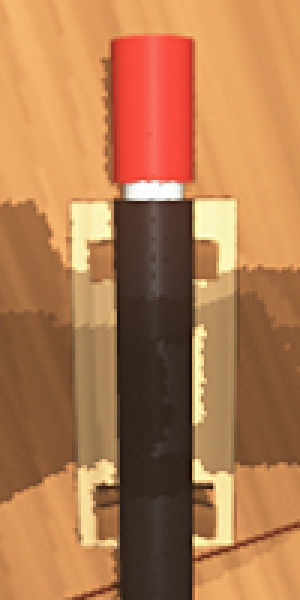

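```bash
python3 - <<'E'
from h import *
im,TK=load("wrist","w_hold")
hsv=cv2.cvtColor(im,cv2.COLOR_RGB2HSV).astype(int)
org=((hsv[...,0]<13)&(hsv[...,1]>190)); org[:, :230]=0; org[:,290:]=0
print(TK[0][:3,3])
for lo,hi in((120,150),(205,246)):
    for r in range(lo,hi):
        c=np.where(org[r])[0]
        if len(c)>3: print(r,c.min(),c.max()+1,(c.min()+c.max()+1)/2, len(c))
# top plate edge rows
for r in range(22,50): print(r,im[r,245:275].mean(0).astype(int), end=';')
E
```

```text
[ 0.49114977 -0.14172559  0.3622962 ]
128 245 267 256.0 6
129 248 275 261.5 6
130 240 276 258.0 7
131 240 277 258.5 5
132 240 267 253.5 4
134 240 276 258.0 5
135 240 276 258.0 4
136 240 276 258.0 4
137 240 276 258.0 6
138 240 276 258.0 6
140 240 276 258.0 5
141 240 276 258.0 13
224 245 266 255.5 7
229 241 265 253.0 4
231 246 265 255.5 5
232 245 268 256.5 9
233 240 271 255.5 7
234 239 273 256.0 10
235 240 273 256.5 9
236 240 273 256.5 7
237 240 273 256.5 7
238 239 273 256.0 10
239 243 273 258.0 5
240 244 272 258.0 6
241 240 272 256.0 11
242 240 272 256.0 8
243 239 272 255.5 7
22 [181 166 123];23 [181 169 136];24 [180 174 170];25 [174 171 171];26 [161 156 154];27 [221 219 219];28 [244 244 245];29 [244 244 245];30 [243 243 243];31 [242 243 243];32 [242 243 243];33 [242 243 243];34 [243 243 243];35 [245 245 246];36 [251 252 253];37 [197 195 194];38 [94 86 79];39 [96 89 82];40 [101  93  86];41 [102  95  87];42 [102  94  87];43 [101  94  87];44 [101  94  87];45 [101  94  86];46 [102  94  87];47 [101  94  87];48 [92 86 82];49 [140 120  97];
```

```bash
python3 - <<'E'
from h import *
im,TK=load("wrist","w_hold")
f=ray((258.4,135.5),.064,TK)[0,:2]; n=ray((256.2,238),.064,TK)[0,:2]
d=f-n; print(f,n,np.linalg.norm(d),np.degrees(np.arctan2(d[1],d[0])),(f+n)/2)
u=d/np.linalg.norm(d); m=(f+n)/2
# plate: centre columns of top bright bar & board corner checks
for nm,px,z in [("plate top front",((475+746)/2/4.5-405/4.5+215,37.5),.069),("plate bottom",(215+(490+725)/2/4.5-90,48.7),.013),("board farL",(215+(463-405)/4.5,3),.012),("board farR",(215+(755-405)/4.5,4),.012),("board nearL",(215+62/4.5,115+548/4.5),.012),("board nearR",(215+306/4.5,115+551/4.5),.012)]:
    P=ray(px,z,TK)[0,:2]; print(nm,px,P.round(4),"along",(P-m)@u,"lat",(P-m)@[u[1],-u[0]])
E
```

```text
[ 0.50472698 -0.1618529 ] [ 0.54107123 -0.25464365] 0.09965454186021648 111.38926950708924 [ 0.5228991  -0.20824827]
plate top front (260.66666666666663, 37.5) [ 0.4753 -0.0867] along 0.13053956450775542 lat 4.6524291412794575e-05
plate bottom (260.0, 48.7) [ 0.4757 -0.0859] along 0.13116871462644275 lat 0.0006445499194736912
board farL (227.88888888888889, 3) [ 0.4311 -0.0598] along 0.17170751786773986 lat -0.03132129159298337
board farR (292.77777777777777, 4) [ 0.4895 -0.0367] along 0.171949670868375 lat 0.031452391005493525
board nearL (228.77777777777777, 236.77777777777777) [ 0.5199 -0.285 ] along -0.07037191138274398 lat -0.030756502396607197
board nearR (283.0, 237.44444444444446) [ 0.5781 -0.2619] along -0.07009966355014025 lat 0.03186112193330582
```

The measurements agree:

| Quantity | Value |
|---|---|
| clip_mid | (0.5229, -0.2082), yaw 111.4° |
| Plate face | about 131 mm along the clip axis |
| Marker mid | (0.5718, 0.2223), yaw 70.8° |

Now the grasp and lift.

```bash
python3 - <<'E'
from h import *
q=down(np.radians(70.78-90)); m=[.5718,.2223]
manip.servo_line(m+[.10],q,vel=.2)
manip.pause(.1); shot("wrist","w_pre")
print(manip.servo_line(m+[.0213],vel=.1,stop_force=6),manip.get_ee_pos(),manip.get_wrist_force())
manip.grab(40); print(manip.get_width(),manip.get_wrist_force())
manip.servo_line(m+[.12],vel=.12); manip.pause(.3); shot("wrist","w_lift")
print(manip.get_width(),manip.get_ee_pos(),manip.get_wrist_force(),manip.get_moment(),manip.get_time())
E
```

```text
False [0.57240753 0.22240971 0.02188993] [ 0.04896153 -0.17578942 -0.10057884]
0.28442819669294933 [-6.09194936  1.27925888  3.97102192]
0.2890290066480216 [0.57162818 0.22217282 0.11958315] [ 0.30337434 -0.16883894 -0.90021836] [-0.10735759  0.08134574 -0.07134555] 9.9417
```

View pics/w_lift.png

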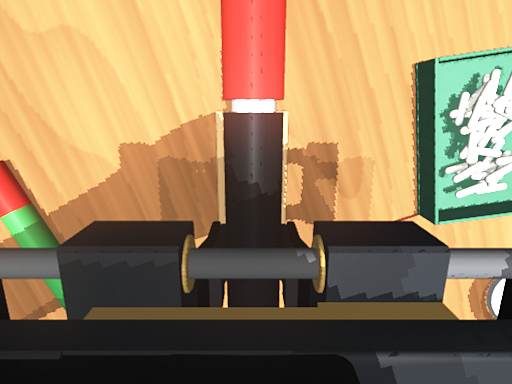

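The marker is held and lifted level: cap at about (253,50), neck at (254,105), still open. It now serves as a check on the camera, since its axis in the tool frame should be y=0.

```bash
python3 - <<'E'
from h import *
im,TK=load("wrist","w_lift"); d=np.load("pics/w_lift.npz")
Tm=np.eye(4);Tm[:3,:3]=q2m(d["q"]);Tm[:3,3]=d["p"]
hsv=cv2.cvtColor(im,cv2.COLOR_RGB2HSV)
zc=d["p"][2]+.0187
red=((hsv[...,0]<6)|(hsv[...,0]>174))&(hsv[...,1]>150)
for r in (10,30,50,70,90,125,150,175,200,215):
    s=hsv[r,205:305]
    m=red[r,205:305] if r<100 else s[:,2]<75
    c=np.where(m)[0]+205; mid=(c.min()+c.max()+1)/2
    P=ray((mid,r+.5),zc,TK); t=(np.r_[P[0],1]@np.linalg.inv(Tm).T)[:3]
    print(r,c.min(),c.max()+1,t.round(4), (c.max()+1-c.min()))
for r in range(94,116): print(r,im[r,245:262].mean(0).astype(int),end=' ')
for r in (99,111.5): 
    P=ray((254,r),zc+.013,TK); print((np.r_[P[0],1]@np.linalg.inv(Tm).T)[:3].round(4))
E
```

```text
10 221 286 [ 0.1063  0.0014 -0.0188] 65
30 222 285 [ 0.099   0.0014 -0.0188] 63
50 222 285 [ 0.0915  0.0014 -0.0188] 63
70 222 284 [ 0.0838  0.0012 -0.0188] 62
90 223 284 [ 0.0759  0.0014 -0.0188] 61
125 282 283 [ 0.0614  0.014  -0.0188] 1
150 225 282 [ 0.0506  0.0014 -0.0187] 57
175 225 282 [ 0.0394  0.0014 -0.0187] 57
200 226 281 [ 0.0277  0.0014 -0.0187] 55
215 226 281 [ 0.0204  0.0014 -0.0187] 55
94 [255 128 117] 95 [255 128 117] 96 [255 128 117] 97 [255 126 113] 98 [251 107  96] 99 [243 230 225] 100 [248 248 245] 101 [254 254 254] 102 [255 255 255] 103 [255 255 255] 104 [255 254 254] 105 [254 254 254] 106 [254 254 254] 107 [255 255 255] 108 [255 255 255] 109 [255 255 255] 110 [255 255 255] 111 [255 255 254] 112 [245 240 237] 113 [120  76  73] 114 [134  95  92] 115 [136  99  96] [ 0.0721  0.0016 -0.0318]
[ 0.0674  0.0016 -0.0318]
```

The held marker reads 1.4 mm towards +tool-y. That matches the side force during the grasp, so I take it as camera bias. I'll correct the clip centre for it, hover over the holder and look again.

```bash
python3 - <<'E'
from h import *
a=np.radians(111.4); u=np.array([np.cos(a),np.sin(a)]); ty=np.array([u[1],-u[0]])
c=np.array([.5229,-.2082])-.0014*ty
t=c-.005*u; print(c,t)
manip.servo_line([*t,.13],down(a-np.pi/2),vel=.2)
manip.pause(.3); shot("wrist","w_hov"); shot("scene","s_hov")
print(manip.get_width(),manip.get_ee_pos(),manip.get_wrist_force(),manip.get_time())
s=cv2.imread("pics/s_hov.png"); cv2.imwrite("pics/s_hovc.png",cv2.resize(s[120:240,120:270],None,fx=4,fy=4,interpolation=2))
E
```

```text
[ 0.52159652 -0.20871083] [ 0.52342091 -0.21336611]
0.29115410079294407 [ 0.52348508 -0.21322724  0.13000169] [-0.09407345  0.1459078  -0.88022223] 12.6833
```

View pics/w_hov.png

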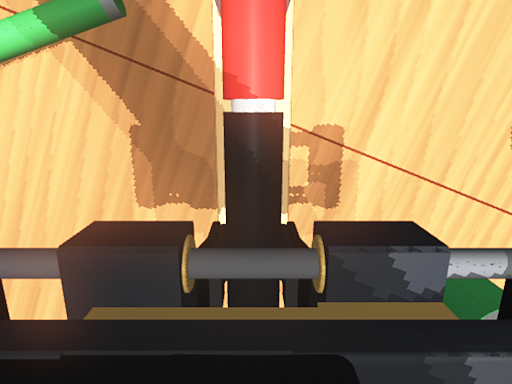

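View pics/s_hovc.png

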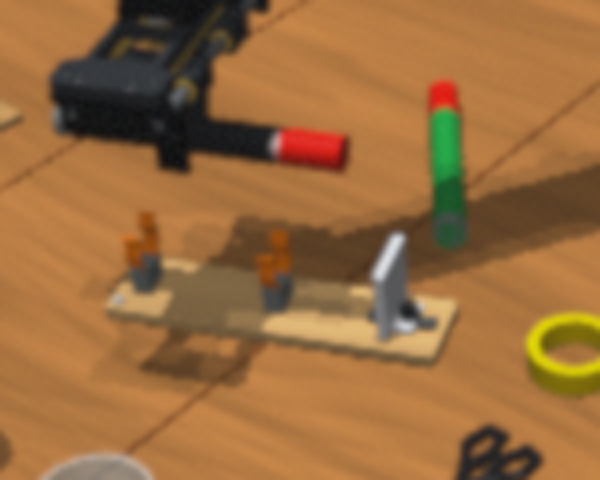

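```bash
python3 - <<'E'
from h import *
im,TK=load("wrist","w_hov"); d=np.load("pics/w_hov.npz")
Tm=np.eye(4);Tm[:3,:3]=q2m(d["q"]);Tm[:3,3]=d["p"]; Ti=np.linalg.inv(Tm)
tool=lambda px,z:(np.r_[ray(px,z,TK)[0],1]@Ti.T)[:3].round(4)
big=cv2.hconcat([cv2.resize(im[0:220,205:232],None,fx=8,fy=2.7,interpolation=0),cv2.resize(im[0:220,275:305],None,fx=8,fy=2.7,interpolation=0)])
cv2.imwrite("pics/edges.png",big[:,:,::-1])
for r in (5,20,40,60,120,150,180,200):
    print(r,"L",[tuple(int(v) for v in im[r,c]) for c in range(210,226,1)][::1] if r in(60,150) else '')
for r in (20,60): # cap edges
    h=cv2.cvtColor(im,cv2.COLOR_RGB2HSV); m=((h[r,:,0]<6)|(h[r,:,0]>174))&(h[r,:,1]>150); cc=np.where(m[205:305])[0]+205; print("cap",cc.min(),cc.max()+1,tool(((cc.min()+cc.max()+1)/2,r+.5),d["p"][2]+.0187))
E
```

```text
5 L 
20 L 
40 L 
60 L [(218, 142, 88), (233, 159, 99), (246, 177, 107), (247, 195, 126), (253, 232, 161), (255, 254, 205), (255, 255, 236), (255, 254, 232), (255, 254, 232), (255, 255, 232), (255, 255, 240), (255, 255, 220), (243, 155, 103), (230, 56, 44), (243, 75, 61), (249, 82, 66)]
120 L 
150 L [(171, 115, 71), (171, 115, 71), (173, 117, 72), (177, 119, 74), (181, 121, 74), (165, 111, 68), (167, 128, 86), (214, 174, 120), (225, 184, 128), (223, 182, 126), (221, 180, 123), (224, 183, 127), (233, 191, 132), (208, 167, 114), (93, 73, 52), (42, 30, 26)]
180 L 
200 L 
cap 222 285 [ 0.1019  0.0012 -0.0187]
cap 223 284 [ 0.0869  0.0012 -0.0187]
```

View pics/edges.png

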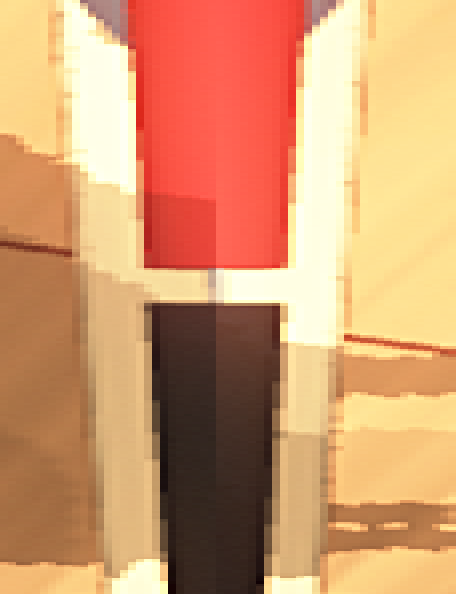

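```bash
python3 - <<'E'
from h import *
im,TK=load("wrist","w_hov"); d=np.load("pics/w_hov.npz")
Tm=np.eye(4);Tm[:3,:3]=q2m(d["q"]);Tm[:3,3]=d["p"]; Ti=np.linalg.inv(Tm)
tool=lambda px,z:(np.r_[ray(px,z,TK)[0],1]@Ti.T)[:3]
for r,l,rr in((20,213.3,293.1),(100,215,291.1),(150,216.5,289.7),(200,217.9,288.6)):
    a=tool((l,r+.5),.012);b=tool((rr,r+.5),.012); print(r,a.round(4),b.round(4),((a+b)/2).round(4))
E
```

```text
20 [ 0.1344 -0.0301  0.118 ] [0.1343 0.0324 0.118 ] [0.1344 0.0012 0.118 ]
100 [ 0.0741 -0.0306  0.118 ] [0.0741 0.0326 0.118 ] [0.0741 0.001  0.118 ]
150 [ 0.0327 -0.0305  0.118 ] [0.0326 0.0325 0.118 ] [0.0326 0.001  0.118 ]
200 [-0.0121 -0.0306  0.118 ] [-0.0122  0.0328  0.118 ] [-0.0122  0.0011  0.118 ]
```

The board centre reads +1.05 mm and the marker +1.2 to +1.4 mm, and they are parallel, so they line up within 0.3 mm. Now pressing down slowly.

```bash
python3 - <<'E'
from h import *
p=manip.get_ee_pos(); x,y=.52342,-.21337
manip.servo_line([x,y,.053],vel=.1); manip.pause(.1)
f0=manip.get_wrist_force(); print(f0,manip.get_ee_pos())
for z in (.047,.043,.039,.035,.031,.029,.0275):
    s=manip.servo_line([x,y,z],vel=.015,stop_force=16)
    print(z,s,manip.get_ee_pos().round(4),(manip.get_wrist_force()-f0).round(2),manip.get_time())
    if s: break
shot("wrist","w_press"); shot("scene","s_press")
E
```

```text
[ 0.81239854  1.13686262 -1.61838516] [ 0.52410183 -0.21364209  0.05382004]
0.047 False [ 0.5236 -0.2135  0.0472] [-1.5  -1.14  4.47] 14.25
0.043 False [ 0.524  -0.2139  0.0437] [-0.71 -1.71  7.04] 14.6667
0.039 False [ 0.5241 -0.2142  0.0398] [-1.84 -2.21  6.96] 15.0833
0.035 False [ 0.5237 -0.2142  0.0353] [-1.03 -2.58  4.3 ] 15.5
0.031 False [ 0.5228 -0.213   0.0301] [ 0.11 -2.56 -2.61] 15.9167
0.029 False [ 0.5228 -0.2127  0.0284] [-0.82 -1.42 -4.59] 16.2
0.0275 False [ 0.5231 -0.213   0.0273] [-0.89 -0.65 -1.03] 16.45
```

```bash
python3 - <<'E'
from h import *
x,y=.52342,-.21337
for z in (.0265,.0255,.0245,.0235):
    s=manip.servo_line([x,y,z],vel=.01,stop_force=6)
    print(z,s,manip.get_ee_pos().round(4),manip.get_wrist_force().round(2),manip.get_time())
    if s or manip.get_wrist_force()[2]>4: break
shot("wrist","w_press"); shot("scene","s_press")
s=cv2.imread("pics/s_press.png"); cv2.imwrite("pics/s_pressc.png",cv2.resize(s[120:240,120:270],None,fx=4,fy=4,interpolation=2))
E
```

```text
0.0265 False [ 0.5232 -0.2131  0.0271] [-3.76  2.37  4.88] 16.8
```

View pics/s_pressc.png

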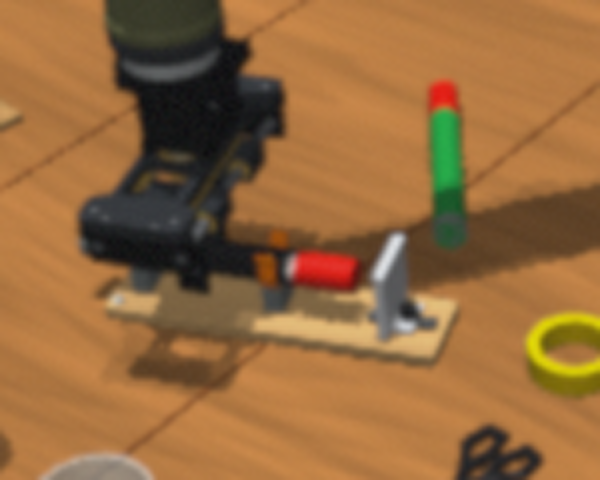

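View pics/w_press.png

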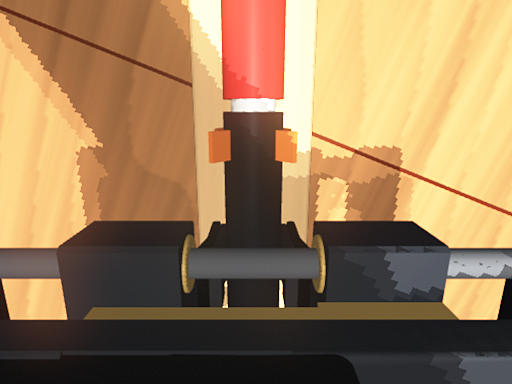

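The marker is seated on the posts, with contact at TCP z = 0.0271. The jaws sit symmetrically at columns 210–297, and the neck still shows at rows 99–112. Next is the slide towards the plate, watching the force.

```bash
cat > slide.py <<'E'
from h import *
a=np.radians(111.4); u=np.array([np.cos(a),np.sin(a)]); p0=np.array([.52342,-.21337])
def go(s,z,vel,sf):
    st=manip.servo_line([*(p0+s*u),z],vel=vel,stop_force=sf)
    f=manip.get_wrist_force(); e=manip.get_ee_pos()
    print("s%.4f"%s,st,"at %.4f lat %.4f z %.4f"%((e[:2]-p0)@u,(e[:2]-p0)@[u[1],-u[0]],e[2]),"Fu %.2f Flat %.2f Fz %.2f"%(f[:2]@u,f[:2]@[u[1],-u[0]],f[2]),"%.2f"%manip.get_time())
    return st,f[:2]@u,(e[:2]-p0)@u
E
python3 - <<'E'
from slide import *
for s in (.001,.002,.004,.007,.010,.013,.016):
    st,fu,_=go(s,.0270,.015,8)
    if st or fu<-10: break
E
```

```text
s0.0010 False at 0.0005 lat 0.0001 z 0.0272 Fu -0.83 Flat -1.07 Fz 0.83 17.15
s0.0020 False at 0.0013 lat 0.0001 z 0.0272 Fu -2.02 Flat -1.57 Fz -0.01 17.40
s0.0040 False at 0.0037 lat 0.0001 z 0.0272 Fu -1.74 Flat -1.77 Fz 0.81 17.68
s0.0070 False at 0.0071 lat 0.0001 z 0.0271 Fu -1.89 Flat -1.13 Fz 1.83 18.03
s0.0100 False at 0.0100 lat 0.0001 z 0.0271 Fu -2.41 Flat -0.29 Fz 2.42 18.38
s0.0130 False at 0.0130 lat 0.0001 z 0.0271 Fu -2.31 Flat -1.22 Fz 3.08 18.73
s0.0160 False at 0.0161 lat 0.0001 z 0.0271 Fu -2.32 Flat -0.77 Fz 3.39 19.08
```

```bash
python3 - <<'E'
from slide import *
s=.016
while s<.036:
    s+=.001
    st,fu,_=go(s,.0271,.008,5)
    if st or fu<-8.5: break
im,_=shot("wrist","w_slid")
cv2.imwrite("pics/w_slid.png",im[:,:,::-1])
E
```

```text
s0.0170 False at 0.0171 lat 0.0000 z 0.0271 Fu -3.09 Flat -0.86 Fz 3.64 19.36
s0.0180 False at 0.0180 lat 0.0000 z 0.0271 Fu -2.60 Flat -1.66 Fz 3.05 19.63
s0.0190 False at 0.0191 lat 0.0000 z 0.0271 Fu -3.17 Flat -0.36 Fz 3.51 19.91
s0.0200 False at 0.0201 lat 0.0000 z 0.0271 Fu -3.18 Flat -0.77 Fz 3.43 20.18
s0.0210 False at 0.0211 lat 0.0000 z 0.0271 Fu -3.45 Flat -1.08 Fz 3.47 20.46
s0.0220 False at 0.0217 lat 0.0000 z 0.0271 Fu -4.34 Flat -1.43 Fz 2.80 20.73
s0.0230 False at 0.0228 lat 0.0000 z 0.0271 Fu -4.72 Flat -0.72 Fz 2.24 21.01
s0.0240 False at 0.0240 lat -0.0000 z 0.0271 Fu -4.59 Flat -0.64 Fz 1.94 21.28
s0.0250 False at 0.0250 lat 0.0000 z 0.0271 Fu -4.65 Flat -0.60 Fz 2.44 21.56
s0.0260 False at 0.0260 lat 0.0000 z 0.0271 Fu -4.18 Flat -0.27 Fz 2.07 21.83
s0.0270 False at 0.0265 lat -0.0000 z 0.0271 Fu -6.16 Flat -0.83 Fz 1.38 22.11
s0.0280 False at 0.0265 lat 0.0000 z 0.0272 Fu -8.44 Flat 0.13 Fz -0.18 22.38
s0.0290 False at 0.0265 lat -0.0001 z 0.0272 Fu -9.88 Flat 0.46 Fz -2.64 22.66
```

View pics/w_slid.png

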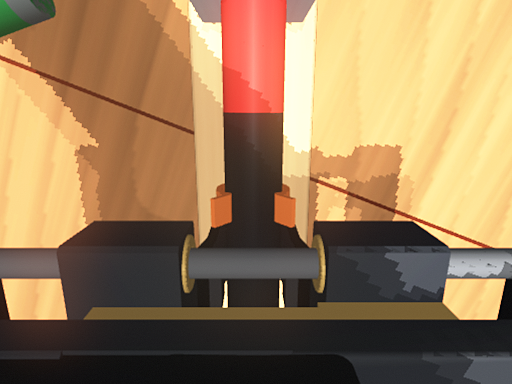

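Hard stop at s = 26.5 mm after about 5 mm of cap travel. The white neck is gone: red meets black at row 112. I'll relax the push, release and retreat.

```bash
python3 - <<'E'
from slide import *
go(.0268,.0272,.008,None)
manip.gripper_open(); manip.pause(.2); print(manip.get_width(),manip.get_wrist_force())
t=p0+.0265*u
manip.servo_line([*t,.15],vel=.15); manip.pause(.2)
manip.servo_line([*(t-.10*u),.20],vel=.2); manip.pause(.2)
shot("wrist","w_end"); shot("scene","s_end"); shot("top","t_end"); print(manip.get_wrist_force(),manip.get_time())
s=cv2.imread("pics/s_end.png"); cv2.imwrite("pics/s_endc.png",cv2.resize(s[120:240,120:270],None,fx=4,fy=4,interpolation=2))
E
```

```text
s0.0268 False at 0.0265 lat -0.0001 z 0.0271 Fu -5.39 Flat -0.97 Fz 1.56 23.13
0.9990809435192975 [-0.81863312  0.0801711  -0.32053923]
[ 0.27562634 -0.63606922  0.24932737] 26.775
```

View pics/w_end.png

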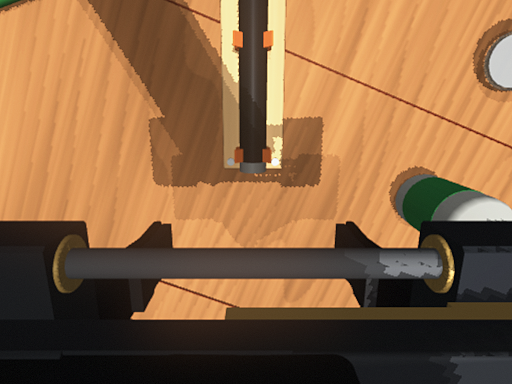

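View pics/s_endc.png

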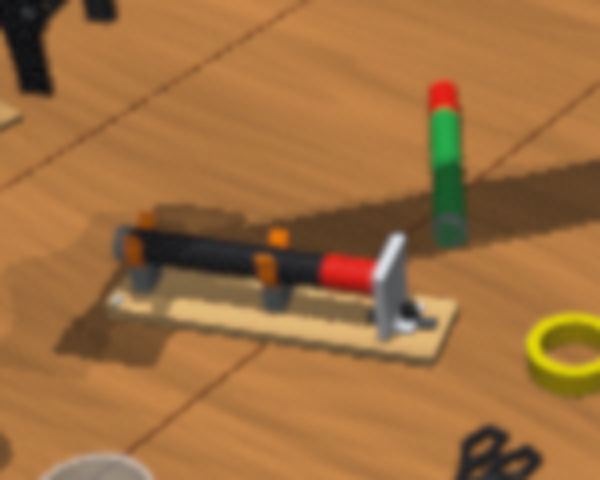

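Both clips hold the marker, at (253,39) and (253,155) in the wrist view. In the scene crop the cap sits against the plate with no white showing. Handing in.

```bash
python3 -c "
from workcell import manip
manip.hand_in(); print(manip.get_time())"
```

```text
the job is handed in; nothing more can be done
the job is handed in; nothing more can be done
```

The marker is in both orange clips with its cap pushed shut against the end plate, and I handed the job in at about 27 s. No verdict was reported.

- **Insertion:** I lifted the marker from the rest with the cap still open. Snapping it into the clips took about 7 N above the pre-contact reading at the wrist. Seating it on the posts then read about 5 N.
- **Closing the cap:** Clip friction was about 2–3 N. The cap met the plate after about 21.5 mm of travel and hit a hard stop at 26.5 mm. The force along the slide read at most 9.9 N at the wrist, so I eased off before letting go.
- **Final checks:** The last pictures show the marker level in both clips with no white neck visible. By my estimate it is about 21.5 mm from the middle towards the plate. The gripper was open and clear of everything.
- **Disagreement:** The wrist camera read about 1.4 mm to one side, seen with the marker in the gripper. I corrected for it before inserting, and the marker and holder then lined up within 0.3 mm.
- **Not checked:** I did not measure the bystanders afterwards. The arm made no contact with them that I noticed.

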